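# Jack up the power unit and hold it

## Robot

A 7-joint arm with a two-finger parallel gripper is mounted at the origin on the work surface. World frame = base frame: x ahead of the robot, y to its left, z up, the work surface at z = 0. Lengths are in m, angles in rad, forces in N, time in s.
With the tool pointing down it reaches from about 0.35 to 0.9 m from the base axis. Payload 8.1 kg.
Tool frame: the origin (TCP) lies between the finger pads; the fingertips stand ahead of it and the grasp point (between the pads) is the TCP (arm.nose_length is the z of the fingertips in the tool frame, in m); z points along the fingers, y is the line along which they close (so a half turn about z gives the same grasp; the last joint's range is limited). The gripper opens to 92 mm and grips with 3 to 60 N. Pads are 19 mm wide; open, the fingers measure 130 mm over their backs; the gripper's body (75 mm by 190 mm) begins 47 mm behind the grasp point.
Start: joints at [1.13, 0.434, 0.025, 1.573, -0.012, 1.134, -0.075], TCP at [0.207, -0.59, 0.246] pointing down, gripper open.
Joint ranges: [-2.62, 2.62], [-0.44, 2.09], [-1.27, 1.32], [0.08, 2.57], [-1.32, 4.46], [0.12, 2], [-2.74, 2.74]. Speed limits (rad/s): [2.22, 2.22, 3.01, 3.01, 3.14, 3.14, 3.14].

## Interface

Orientations are given as a rotation vector (axis times angle).
In Python, from cell import sensors, optics, arm gives the robot as it stands.
- The arm moves only by the tool arm_command, never from a script. Its argument "deltas" is one flat list of numbers, 7 for each row, row after row: the turn, a rotation vector about the world's x, y, z as a fraction of full scale, then the shift along the world's x, y, z as a fraction of full scale, then the finger opening in mm, from 0 to 91.8. In form: [wx, wy, wz, dx, dy, dz, fingers, wx, wy, wz, dx, dy, dz, fingers, ...]. A call has 1 to 20 rows; each row is the pose to reach, as a shift and turn from the pose commanded when the call began; what a row does not reach only later rows make up. Full scale, the value 1, is 1 m for a shift and 90 degrees for a turn. A row lasts 1/10 s, in which the tool goes at most 50 mm and 8.59 degrees, less where a joint would pass 70% of its speed; a pose out of reach is approached as far as the arm can. A call with a number of a shift or a turn outside -1 to 1 is refused whole. A call with a gripper value outside its range is refused whole. The fingers move at their own pace and stop on an object; "force" is the grip in N (left out, the last holds). Time passes only in rows, so rows that repeat a pose let the fingers close. It gives the time, the measured TCP pose, the force, the opening and the grip force at its end, in the units of the state.
- sensors.observe(): the state, without advancing time (a new reading comes with each control period).
- optics.get_image(name): name is "side" or "top" or "wrist"; returns the picture (400x640x3 uint8, blue, green, red); there is no depth.
- optics.calibration(name): a dict with "camera_matrix" (3x3 intrinsics, pixels), "D" ([k1, k2, p1, p2, k3] as OpenCV has them; the pictures are not rectified), "rvec" (rotation vector, rad) and "tvec" (3), from world to camera coordinates, as OpenCV has them. Camera axes: x right, y down, z forward; pixel columns grow to the right and rows downward; lengths in m; the calibration is good to about 2 mm. A picture is of the moment at which its call begins: read the wrist's pose just before it. calibration takes no time and is no camera call; for the wrist camera it gives the pose at the moment of the call.
- arm.sign_off(): hands the job in; it is judged then, once.
The state is a dict: "clock": time; "joints": joint angles; "dq": joint speeds; "joint_efforts": joint torques, N m; "position": TCP position; "ee_rot": TCP orientation; "force": force on the tool from outside, world axes, zero at the start; "ft_torque": the same for the moment, N m; "width": opening from 0.0 (shut) to 1.0 (fully open); "gripper_force": force on a finger pad.
Only numpy, scipy, OpenCV 4.12 (cv2) and the standard library are available. Lean on these libraries where they do the work, as an engineer would, in place of code of your own. Each camera call takes 0.05 s, during which the arm holds its last target. There are 200 camera calls.

## Task

The front of the heavy power unit has to come up so that I can slide the 15 mm packing plates under its two front feet. Stand the small ratchet jack on the bench with its saddle centred under the marked lift pad of the unit's lug, then pump the jack's handle until both front feet are more than 15 mm clear of the bench, and finish with the handle held pressed fully down: do not let go, the program ends while you are holding it. Do not touch the unit with the arm or shove it along the bench, and leave the packing plates, the pliers and the parts case where they are.

Things in the scene. Friction and masses are not known exactly. Their poses are not given: they have to be found in the camera images.
- jack: Small grey ratchet toe jack, 0.94 kg, loose on the bench. Origin on its underside straight below the saddle's centre; x points forward along the toe, away from the handle, z up. Base plate 70 mm wide, 8 mm thick, x = -150 to +24 mm. The handle pivots at x = -93, z = 69 mm and slants up and back. Under the pad, its x should point as the unit's x. Centre of mass x = -78, z = 62 mm.
- housing (a point): Grip point on the jack's upright housing, at x = -59, y = 0, z = 105 mm in the jack's frame. The housing is 46 mm wide across the jack's y (flat parallel cheeks), x = -84 to -34 mm, z = 8 to 126 mm; the cap of the rack bar above it, 28 mm wide, tops out at z = 139 mm when the saddle is down.
- saddle (a point): Centre of the jack's saddle face: round ribbed steel disc, 32 mm across, on the toe; 42 mm above the bench when fully down, directly above the jack's origin; goes straight up with ram.
- grip (a point): Point on the axis of the handle's black rubber sleeve (22 mm round, 125 to 200 mm from the pivot), 165 mm from the pivot. Handle up: it slants 0.45 rad above level, this point at x = -242, z = 141 mm in the jack's frame. Fully down: 0.03 rad above level, point at x = -258, z = 74 mm.
- lever (a joint): Jack handle, 0 = fully up (a return spring lifts it there once nothing presses on it), 0.42 rad = fully down on its stop. Pressing down at the sleeve takes about 3 N unloaded, 6 to 11 N with the unit on the saddle.
- ram (a joint): Rise of the saddle, m, only by pumping. A full stroke down raises it 10 mm; as the handle comes up the ratchet catches, 3 mm lower, so each full stroke gains 8 mm: about 10, 18, 26, 34 mm with the handle held down, 7, 15, 23, 31 mm with it up again; end stop 41 mm. Half strokes may not catch. It cannot be lowered.
- unit: Power unit: pale steel case on dark base frame, 200 (x) x 280 (y) x 150 mm, two carrying handles on top up to 178 mm, 4 to 6 kg, on four rubber feet. Origin on the bench amid the feet; x points from front to rear, z up. From the front (x = -100 mm) a dark steel lug, 44 mm wide, sticks out to x = -147 mm; its top is 60, its underside 52 mm above the bench.
- lift (a point): Centre of the underside of the lift pad, a 30 mm round disc under the lug at x = -126, y = 0 in the unit's frame; at first 47 mm above the bench, 5 mm above the lowered saddle. A bright 26 mm ring with a dark dot on the lug's top marks the spot. As the unit tilts on its rear feet the pad slips up to 6 mm over the saddle.
- foot_l (a point): Centre of the underside of one front foot (rubber, 34 mm round, 26 mm high), x = -80, y = +115 mm in the unit's frame; z is 0 on the bench. Rises 0.78 times as much as the lift pad: about 17 mm at the bottom of the third full stroke, 10 mm at the second.
- foot_r (a point): The same for the other front foot, at x = -80, y = -115 mm.
- rear (a point): Point on the bench midway between the two rear feet (x = +80 mm in the unit's frame), about which the unit tilts.
- packers: Two aluminium packing plates one on the other, 70 x 60 x 15 mm each; leave alone. Origin under the centre.
- pliers: Pliers with black and orange grips, 150 mm long, 16 mm high, lying on the bench; leave alone. Origin under the joint of the pliers, jaws to +x.
- parts_case: Clear open parts case with compartments, 120 x 160 x 36 mm; leave alone. Origin under the centre.

How it is judged:
On the way, in this order (a step that is already met when the one before it is completed fails the run):
1. the jack stands on the bench, not yet pumped, with its saddle under the lift pad (within 12 mm of its centre) (horizontal distance between saddle and lift below 0.012 m and height (world z) of jack below 0.004 m and angle between jack's own z axis and vertical below 0.06 rad and value of joint ram below 0.004 m and value of joint lever below 0.1 rad), for 0.3 s.
2. the handle has been pumped and is up again, the unit's front already carried by the ratchet on the saddle (value of joint ram above 0.012 m and value of joint lever below 0.1 rad and height (world z) of lift above 0.053 m and contact force between jack and unit above 4 N), for 0.05 s.
At the end, for the whole second after the job is handed in: Fingers hold the handle fully down (lever above 0.36 of 0.42 rad, over 1.5 N); both front feet over 15 mm above the bench; the unit still, its weight (over 4 N) on the saddle within 18 mm of the lift pad's centre; the jack upright within 0.08 rad (value of joint lever above 0.36 rad and contact force between the fingers and jack above 1.5 N and height (world z) of each of foot_l, foot_r above 0.015 m and contact force between jack and unit above 4 N and horizontal distance between saddle and lift below 0.018 m and angle between jack's own z axis and vertical below 0.08 rad and linear speed of unit below 0.02 m/s); the arm keeps its last pose, push and grip.
It fails at once if the robot touches the unit (more than 3 N) (contact force between any of the fingers, the arm and unit above 3 N).
It fails at once if the unit is shoved along the bench (rear feet more than 20 mm) (distance of rear from where it was at the start of the episode above 0.02 m).
It fails at once if the packing plates, pliers or parts case are moved (more than 25 mm) (distance of any of packers, pliers, parts_case from where it was at the start of the episode above 0.025 m).
It also fails if it takes over 54 s, if anything falls off the work surface, if the arm or the gripper's body presses on something with over 40 N, if the wrist force passes 120 N, or if a joint passes its speed limit or range.

## Working session

There is one attempt and no reset: what is moved stays moved. The work goes in short steps, Python scripts to look and compute and a tool call to move; the robot and the scene stay as the last step left them, time stands still between calls to the robot, and variables do not carry over. Pictures are saved under pics/ and viewed, at most 10 in all, crops included, and the job is handed in when it is done.

Besides the shell and the picture viewer there is one more tool, called after "Emit:" by a JSON object that holds its "method" and its "body", one argument or row to a line. arm_command: Moves the arm, as the interface text tells. Its arguments: {"type":"object","properties":{"deltas":{"type":"array","items":{"type":"number"}},"force":{"type":"number"}},"required":["deltas"]}

```bash
mkdir -p pics; ls; python3 - <<'E'
from cell import sensors, optics, arm
import cv2,numpy as np
print(sensors.observe(), arm.nose_length)
for n in ["top","side"]:
    cv2.imwrite(f"pics/{n}0.png",optics.get_image(n))
    c=optics.calibration(n); R=cv2.Rodrigues(np.array(c["rvec"]))[0]
    print(n,c["camera_matrix"],c["D"],(-R.T@np.array(c["tvec"]).ravel()),R)
E
```

```text
pics
{'clock': 0.0, 'joints': array([ 1.13041331,  0.43523707,  0.02497883,  1.57409739, -0.01159497,
        1.13399093, -0.07509079]), 'dq': array([-1.94283196e-04, -1.04177420e-03, -1.10707593e-03,  6.04469541e-04,
        9.79194774e-05, -3.58583696e-04, -1.64683335e-03]), 'joint_efforts': array([ 5.94960420e-04, -6.67853665e+01,  9.85289030e-01, -3.14464402e+01,
       -6.06085430e-02,  4.28909634e-02,  1.81979822e-04]), 'position': array([ 0.20690708, -0.58924854,  0.24493615]), 'ee_rot': array([-3.09539904e+00, -5.27713117e-01,  6.51306151e-04]), 'force': array([ 0.17885489, -0.10786507,  0.12269167]), 'ft_torque': array([-0.00801572, -0.07569498,  0.01168127]), 'gripper_force': 0.0, 'width': 0.9982326503325771} 0.019
top [[476.09151254   0.         314.64913093]
 [  0.         476.09151254 186.83871891]
 [  0.           0.           1.        ]] [-0.02904671  0.          0.          0.          0.        ] [0.4023274  0.03319733 1.1729483 ] [[-0.01809969 -0.99982181 -0.00536263]
 [-0.98481154  0.01875378 -0.17261093]
 [ 0.17268075  0.00215698 -0.98497549]]
side [[520.75183525   0.         323.57647265]
 [  0.         520.75183525 199.24162272]
 [  0.           0.           1.        ]] [-0.15667499  0.          0.          0.          0.        ] [-0.15949782  0.83293756  0.99620381] [[-0.70423016 -0.7099219   0.00841304]
 [-0.44463321  0.43176826 -0.78477862]
 [ 0.55349904 -0.55640549 -0.61971908]]
```

View pics/top0.png

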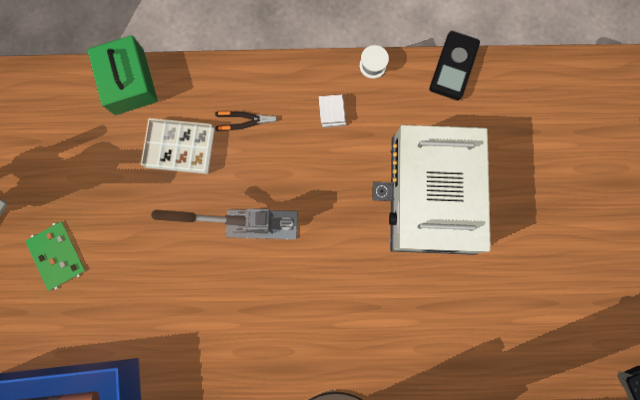

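View pics/side0.png

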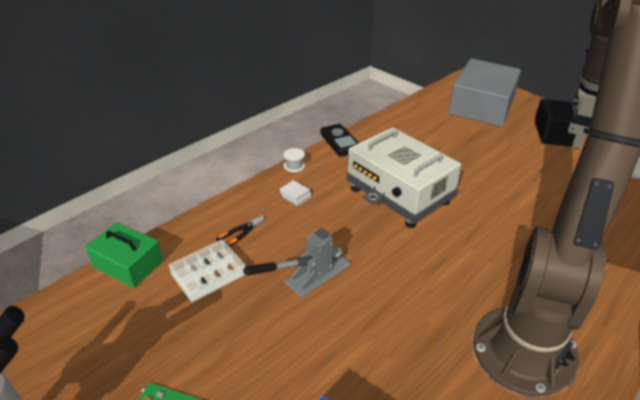

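Top view: the jack lies at about px (262,223), with its handle to the left and saddle near (288,225). The lug ring is near (381,191), and the unit is to the right of it.

```bash
cat > h.py <<'E'
import cv2,numpy as np
from cell import sensors, optics, arm
def ray(n,pts,z,c=None):
    c=c or optics.calibration(n); R=cv2.Rodrigues(np.array(c["rvec"]))[0]; C=-R.T@np.array(c["tvec"]).ravel()
    u=cv2.undistortPoints(np.array(pts,float).reshape(-1,1,2),np.array(c["camera_matrix"]),np.array(c["D"])).reshape(-1,2)
    d=np.c_[u,np.ones(len(u))]@R
    return C+d*((z-C[2])/d[:,2])[:,None]
E
python3 - <<'E'
from h import *
im=cv2.imread("pics/top0.png")
def up(x0,y0,w,h,k): return cv2.resize(im[y0:y0+h,x0:x0+w],None,fx=k,fy=k,interpolation=cv2.INTER_CUBIC)
cv2.imwrite("pics/c1.png",np.vstack([up(145,195,160,55,5),up(365,165,160,55,5)]))
hsv=cv2.cvtColor(im,cv2.COLOR_BGR2HSV)
m=((hsv[...,1]<60)&(hsv[...,2]>140)).astype(np.uint8); m[:,:392]=0;m[:,500:]=0;m[:110]=0;m[260:]=0
cs,_=cv2.findContours(m,0,2); c=max(cs,key=cv2.contourArea)
r=cv2.minAreaRect(c); b=cv2.boxPoints(r); print(b, cv2.approxPolyDP(c,6,True).reshape(-1,2).tolist())
print(ray("top",b,.15))
E
```

```text
[[394. 125.]
 [490. 125.]
 [490. 252.]
 [394. 252.]] [[401, 125], [394, 249], [488, 251], [486, 128]]
[[ 0.71846625 -0.14427068  0.15      ]
 [ 0.71466662 -0.35945222  0.15      ]
 [ 0.4332813  -0.33641758  0.15      ]
 [ 0.43747734 -0.13109881  0.15      ]]
```

View pics/c1.png

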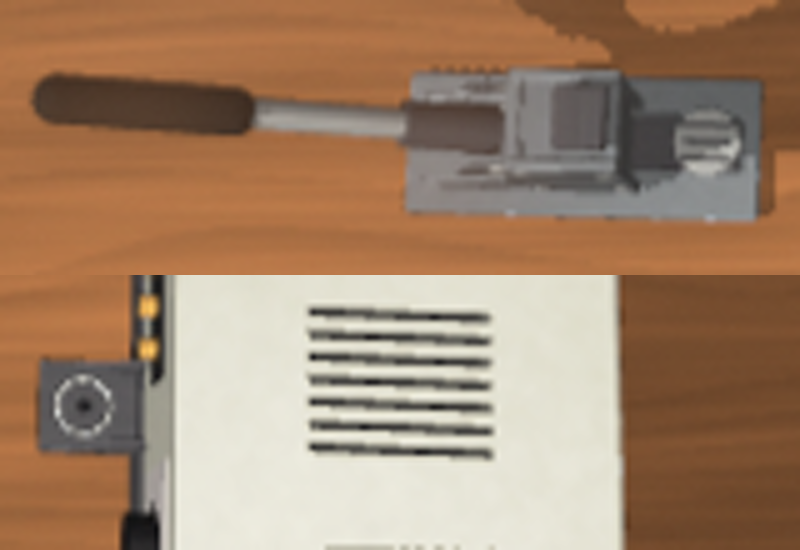

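```bash
python3 - <<'E'
from h import *
f=lambda u,v,x0,y0:((u+.5)/5-.5+x0,(v+.5)/5-.5+y0)
J=lambda u,v:f(u,v,145,195)
U=lambda u,v:f(u,v-275,365,165)
S=ray("top",[J(708,142)],.042)[0]; L=ray("top",[U(83,405)],.060)[0]
b=ray("top",[J(405,212),J(755,220),J(760,80),J(412,73)],.008)
ang=lambda a,b:np.degrees(np.arctan2(*(b-a)[1::-1]))
g=ray("top",[J(50,97),J(240,108)],.14)
print("sad",S,"lift",L,"base",b,ang(b[0],b[1]),ang(b[3],b[2]),"handle",ang(g[0],g[1]))
s=ray("top",[U(309,312),U(490,317),U(309,447),U(490,454)],.15)
print("slats",ang(s[0],s[1]),ang(s[2],s[3]),ang(s[2],s[0])-90)
p=ray("top",[(401,125),(394,249),(488,251),(486,128)],.15);print(p)
l=ray("top",[U(40,362),U(40,450),U(140,362),U(140,452)],.06);print("lug",l,ang(l[0],l[2]),ang(l[1],l[3]),ang(l[1],l[0])-180)
s=sensors.observe();print(cv2.Rodrigues(s["ee_rot"])[0])
m=np.array(b).mean(0);print("base centre",m)
E
```

```text
sad [0.51447525 0.10499512 0.042     ] lift [ 0.58539403 -0.12187451  0.06      ] base [[0.48621975 0.25567788 0.008     ]
 [0.47928384 0.08452605 0.008     ]
 [0.54798918 0.0812801  0.008     ]
 [0.5546388  0.25313011 0.008     ]] -92.3206337905001 -92.21591626033464 handle -94.31135093208863
slats -92.68491315522162 -93.34294765421731 -93.36038994604402
[[ 0.71817832 -0.1599138   0.15      ]
 [ 0.44382537 -0.13138826  0.15      ]
 [ 0.43548987 -0.3322883   0.15      ]
 [ 0.7078557  -0.3498703   0.15      ]]
lug [[ 0.60649604 -0.10230453  0.06      ]
 [ 0.56424464 -0.10065392  0.06      ]
 [ 0.60559186 -0.1498595   0.06      ]
 [ 0.56238725 -0.14785892  0.06      ]] -91.08925507538507 -92.25327720818258 -182.23721181660264
[[ 9.43482137e-01  3.31422808e-01 -6.16161274e-04]
 [ 3.31423342e-01 -9.43481293e-01  1.27219753e-03]
 [-1.59701358e-04 -1.40450587e-03 -9.99999001e-01]]
base centre [0.51703289 0.16865353 0.008     ]
```

Emit:
{"method": "arm_command", "body": {
  "deltas": [0, 0, 0.76, 0.31, 0.76, 0.005, 91.8, 0, 0, 0.76, 0.31, 0.76, 0.005, 91.8, 0, 0, 0.76, 0.31, 0.76, 0.005, 91.8, 0, 0, 0.76, 0.31, 0.76, 0.005, 91.8, 0, 0, 0.76, 0.31, 0.76, 0.005, 91.8, 0, 0, 0.76, 0.31, 0.76, 0.005, 91.8, 0, 0, 0.76, 0.31, 0.76, 0.005, 91.8, 0, 0, 0.76, 0.31, 0.76, 0.005, 91.8, 0, 0, 0.76, 0.31, 0.76, 0.005, 91.8, 0, 0, 0.76, 0.31, 0.76, 0.005, 91.8, 0, 0, 0.76, 0.31, 0.76, 0.005, 91.8, 0, 0, 0.76, 0.31, 0.76, 0.005, 91.8, 0, 0, 0.76, 0.31, 0.76, 0.005, 91.8, 0, 0, 0.76, 0.31, 0.76, 0.005, 91.8, 0, 0, 0.76, 0.31, 0.76, 0.005, 91.8, 0, 0, 0.76, 0.31, 0.76, 0.005, 91.8, 0, 0, 0.76, 0.31, 0.76, 0.005, 91.8, 0, 0, 0.76, 0.31, 0.76, 0.005, 91.8, 0, 0, 0.76, 0.31, 0.76, 0.005, 91.8, 0, 0, 0.76, 0.31, 0.76, 0.005, 91.8]
}}

```text
clock: 2.1
position: [0.5169, 0.1688, 0.2504]
ee_rot: [2.266, 2.175, -0.002]
force: [0.5, 0.1, -0.1]
width: 0.998
gripper_force: 0.0
```

```bash
python3 - <<'E'
from h import *
s=sensors.observe();print(s["clock"],s["position"],cv2.Rodrigues(s["ee_rot"])[0],s["joints"])
c=optics.calibration("wrist");im=optics.get_image("wrist");cv2.imwrite("pics/w1.png",im)
np.save("w1.npy",c,allow_pickle=True)
R=cv2.Rodrigues(np.array(c["rvec"]))[0]
def pr(p): return cv2.projectPoints(np.array(p,float),np.array(c["rvec"]),np.array(c["tvec"]),np.array(c["camera_matrix"]),np.array(c["D"]))[0].reshape(-1,2)
print("predicted saddle, cap centre, grip",pr([[.5145,.105,.042],[.517,.164,.139],[.525,.347,.141]]))
E
```

```text
2.1 [0.51686644 0.16881834 0.25043989] [[ 4.06976347e-02  9.99171332e-01 -5.93358556e-04]
 [ 9.99170834e-01 -4.06982899e-02 -1.13752643e-03]
 [-1.16073248e-03 -5.46571928e-04 -9.99999177e-01]] [ 0.06441806  0.37500654 -0.63933021  1.72534231  0.24558728  1.12339728
 -0.68977408]
predicted saddle, cap centre, grip [[320.94558266 224.9371453 ]
 [321.34090452 205.7355873 ]
 [322.35013643 -52.79800345]]
```

View pics/w1.png

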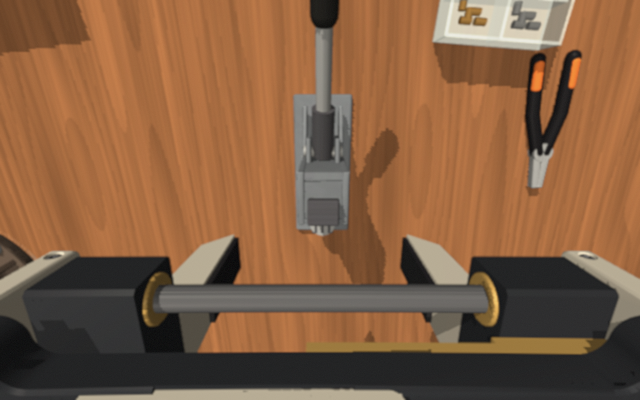

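The wrist view has the cap at (323,211) and the jack axis vertical under the tool. Alignment is good, so I descend and grip.

Emit:
{"method": "arm_command", "body": {
  "deltas": [0, 0, 0, 0, 0.001, -0.04, 91.8, 0, 0, 0, 0, 0.002, -0.08, 91.8, 0, 0, 0, 0, 0.002, -0.11, 91.8, 0, 0, 0, 0, 0.002, -0.135, 91.8, 0, 0, 0, 0, 0.002, -0.145, 91.8, 0, 0, 0, 0, 0.002, -0.145, 91.8, 0, 0, 0, 0, 0.002, -0.145, 30, 0, 0, 0, 0, 0.002, -0.145, 30, 0, 0, 0, 0, 0.002, -0.145, 30, 0, 0, 0, 0, 0.002, -0.145, 30, 0, 0, 0, 0, 0.002, -0.145, 30, 0, 0, 0, 0, 0.002, -0.145, 30, 0, 0, 0, 0, 0.002, -0.145, 30, 0, 0, 0, 0, 0.002, -0.145, 30],
  "force": 55
}}

```text
clock: 3.55
position: [0.5183, 0.1723, 0.1062]
ee_rot: [2.264, 2.176, 0.003]
force: [4.2, -1.3, 2.6]
width: 0.496
gripper_force: 54.9
```

Emit:
{"method": "arm_command", "body": {
  "deltas": [0, 0, 0, 0, 0, 0.01, 30, 0, 0, 0, 0, 0, 0.02, 30, 0, 0, 0, 0.01, -0.02, 0.02, 30, 0, 0, 0, 0.022, -0.05, 0.02, 30, 0, 0, 0, 0.035, -0.08, 0.02, 30, 0, 0, 0, 0.048, -0.11, 0.02, 30, 0, 0, 0, 0.06, -0.137, 0.02, 30, 0, 0, 0, 0.068, -0.155, 0.02, 30, 0, 0, 0, 0.073, -0.167, 0.02, 30, 0, 0, 0, 0.073, -0.167, 0.02, 30, 0, 0, 0, 0.073, -0.167, 0.02, 30, 0, 0, 0, 0.073, -0.167, 0.02, 30]
}}

```text
clock: 4.75
position: [0.5894, 0.0071, 0.1258]
ee_rot: [-2.261, -2.179, -0.0]
force: [-0.5, -0.7, -8.7]
width: 0.498
gripper_force: 54.9
```

```bash
python3 - <<'E'
from h import *
s=sensors.observe();print(s["position"],s["ee_rot"],s["force"])
a=optics.get_image("top")[140:265,220:420];b=optics.get_image("side")[150:275,280:480]
cv2.imwrite("pics/p2.png",cv2.resize(np.vstack([a,b]),None,fx=2.4*1,fy=2.4,interpolation=2)); 
E
```

```text
[0.58939824 0.00711908 0.12580424] [-2.26143341e+00 -2.17904602e+00 -3.29843422e-04] [-0.52590729 -0.74712034 -8.7390777 ]
```

View pics/p2.png

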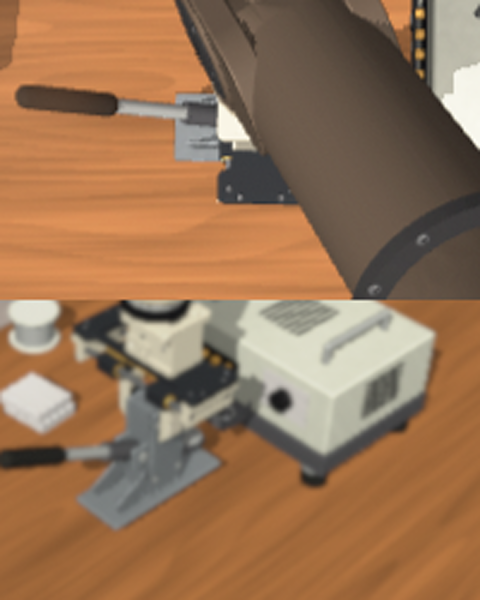

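The jack hangs level, with the pad ahead and nothing between them. I lower it to about 2 mm, slide it in, then set it down.

Emit:
{"method": "arm_command", "body": {
  "deltas": [0, 0, 0, 0, 0, -0.01, 30, 0, 0, 0, 0, 0, -0.0175, 30, 0, 0, 0, 0, 0, -0.0175, 30, 0, 0, 0, 0, -0.007, -0.0175, 30, 0, 0, 0, -0.001, -0.015, -0.0175, 30, 0, 0, 0, -0.001, -0.023, -0.0175, 30, 0, 0, 0, -0.001, -0.031, -0.0175, 30, 0, 0, 0, -0.001, -0.039, -0.0175, 30, 0, 0, 0, -0.002, -0.047, -0.0175, 30, 0, 0, 0, -0.002, -0.055, -0.0175, 30, 0, 0, 0, -0.002, -0.06, -0.0175, 30, 0, 0, 0, -0.002, -0.062, -0.0175, 30, 0, 0, 0, -0.002, -0.062, -0.0175, 30, 0, 0, 0, -0.002, -0.062, -0.0175, 30]
}}

```text
clock: 6.25
position: [0.5881, -0.0561, 0.1083]
ee_rot: [-2.264, -2.178, -0.001]
force: [-0.2, -0.1, -9.8]
width: 0.498
gripper_force: 54.9
```

```bash
python3 - <<'E'
from h import *
s=sensors.observe();print(s["position"],s["ee_rot"],s["force"],s["width"])
t=optics.get_image("top");b=optics.get_image("side");cv2.imwrite("pics/t3.png",t)
a=t[150:250,260:420]; b=b[130:230,300:460]
cv2.imwrite("pics/p3.png",cv2.resize(np.vstack([a,b]),None,fx=3,fy=3,interpolation=2)); 
E
```

```text
[ 0.58813708 -0.0561469   0.10828047] [-2.26386690e+00 -2.17788952e+00 -5.89801147e-04] [-0.17739351 -0.1207599  -9.75426824] 0.49790828007345417
```

View pics/p3.png

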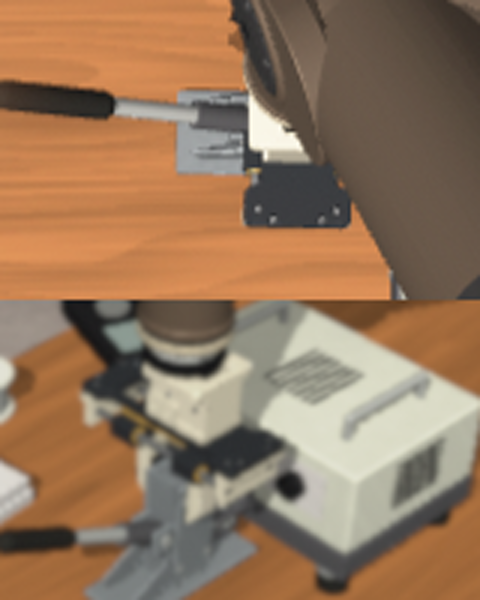

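```bash
python3 - <<'E'
from h import *
p=ray("top",[(318.7,179),(318.7,207)],.011);print(p,p.mean(0))
# same measure at the start (rear corners), gave (0.5204,0.2544) vs saddle (0.5145,0.105)
E
```

```text
[[0.62561452 0.02531957 0.011     ]
 [0.55550841 0.02669125 0.011     ]] [0.59056146 0.02600541 0.011     ]
```

Carrying the full 9.8 N, so the jack isn't touching the unit. The rear edge puts the saddle about 1.5 mm off the pad. Setting it down, releasing and backing off.

Emit:
{"method": "arm_command", "body": {
  "deltas": [0, 0, 0, 0, 0.001, -0.0015, 30, 0, 0, 0, 0, 0.001, -0.003, 30, 0, 0, 0, 0, 0.001, -0.003, 30, 0, 0, 0, 0, 0.001, -0.003, 91.8, 0, 0, 0, 0, 0.001, -0.003, 91.8, 0, 0, 0, 0, 0.001, -0.003, 91.8, 0, 0, 0, 0, 0.001, -0.003, 91.8, 0, 0, 0, 0, 0.001, -0.003, 91.8, 0, 0, 0, 0, 0.001, 0.03, 91.8, 0, 0, 0, 0, 0.001, 0.07, 91.8, 0, 0, 0, 0, 0.02, 0.11, 91.8, 0, 0, 0, 0.002, 0.06, 0.13, 91.8, 0, 0, 0, 0.004, 0.1, 0.13, 91.8, 0, 0, 0, 0.006, 0.14, 0.12, 91.8, 0, 0, 0, 0.007, 0.175, 0.12, 91.8, 0, 0, 0, 0.007, 0.175, 0.12, 91.8, 0, 0, 0, 0.007, 0.175, 0.12, 91.8]
}}

```text
clock: 8.05
position: [0.5949, 0.1192, 0.2281]
ee_rot: [-2.262, -2.18, 0.0]
force: [0.8, -0.9, 0.0]
width: 1.0
gripper_force: 0.0
```

```bash
python3 - <<'E'
from h import *
s=sensors.observe();print(s["clock"],s["position"],s["ee_rot"],s["force"],s["width"])
t=optics.get_image("top");cv2.imwrite("pics/t4.png",t)
c=optics.calibration("wrist");w=optics.get_image("wrist");cv2.imwrite("pics/w4.png",w)
def pr(p): return cv2.projectPoints(np.array(p,float),np.array(c["rvec"]),np.array(c["tvec"]),np.array(c["camera_matrix"]),np.array(c["D"]))[0].reshape(-1,2)
print(pr([[.595,.1184,.141]]))
a=cv2.resize(t[150:260,250:410],None,fx=4,fy=4,interpolation=2)
cv2.imwrite("pics/p4.png",np.vstack([a,w])[:,:][0:800:1]) if 0 else cv2.imwrite("pics/p4.png",np.hstack([a[:400],cv2.resize(w[:300],(160,75))[:, :] if 0 else np.zeros((400,0,3),np.uint8)]) if 0 else np.vstack([a[:,:], cv2.resize(w[:,160:480],(256,320))[:150].repeat(1,0) if 0 else cv2.resize(w,(640,400))[0:150]]))
E
```

```text
8.05 [0.59491409 0.11920254 0.22813337] [-2.26222116e+00 -2.17979713e+00  1.88299876e-04] [ 0.78892688 -0.8573821   0.04885073] 1.000015432373981
[[320.66837011 209.48432048]]
```

View pics/p4.png

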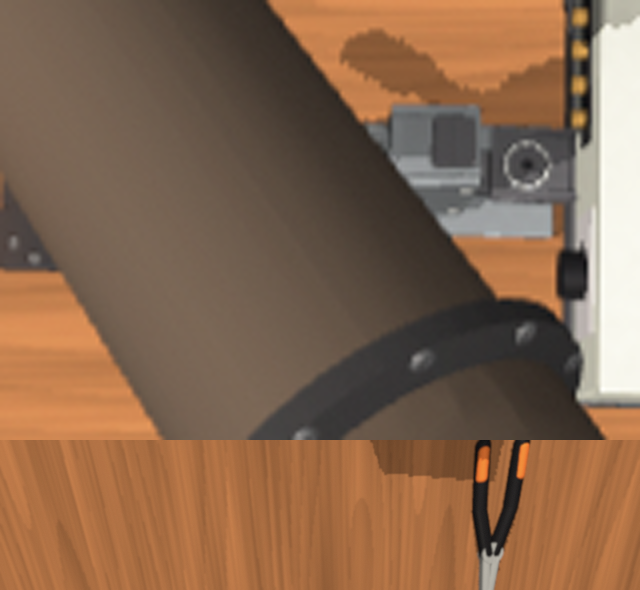

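```bash
python3 - <<'E'
from h import *
print("toe corner",ray("top",[(387.6,208.9)],.008),"exp .549,-.146")
w=cv2.imread("pics/w4.png")
for r in range(150,275,15):
    x=np.where(w[r,240:400].max(1)<45)[0]+240
    print(r,x.min() if len(x) else None,x.max() if len(x) else None,len(x))
E
```

```text
toe corner [[ 0.54795936 -0.14297346  0.008     ]] exp .549,-.146
150 None None 0
165 309 333 15
180 308 335 28
195 309 334 26
210 309 333 25
225 310 332 23
240 310 332 23
255 None None 0
270 None None 0
```

The sleeve centre is at column 321, as predicted, and the toe corner agrees. Next I lower onto the sleeve and grip it.

Emit:
{"method": "arm_command", "body": {
  "deltas": [0, 0, 0, 0, -0.001, -0.03, 91.8, 0, 0, 0, 0, -0.001, -0.06, 91.8, 0, 0, 0, 0, -0.001, -0.08, 91.8, 0, 0, 0, 0, -0.001, -0.089, 91.8, 0, 0, 0, 0, -0.001, -0.089, 50, 0, 0, 0, 0, -0.001, -0.089, 15, 0, 0, 0, 0, -0.001, -0.089, 15, 0, 0, 0, 0, -0.001, -0.089, 15, 0, 0, 0, 0, -0.001, -0.089, 15, 0, 0, 0, 0, -0.001, -0.089, 15, 0, 0, 0, 0, -0.001, -0.089, 15, 0, 0, 0, 0, -0.001, -0.089, 15],
  "force": 25
}}

```text
clock: 9.35
position: [0.5951, 0.1174, 0.1393]
ee_rot: [2.265, 2.177, 0.0]
force: [-0.5, -0.5, 0.2]
width: 0.355
gripper_force: 0.0
```

Emit:
{"method": "arm_command", "body": {
  "deltas": [0, 0, 0, 0, 0, 0, 15, 0, 0, 0, 0, 0, 0, 15, 0, 0, 0, 0, 0, 0, 15, 0, 0, 0, 0, 0, 0, 15]
}}

```text
clock: 9.75
position: [0.5952, 0.1174, 0.1393]
ee_rot: [2.265, 2.177, 0.0]
force: [0.4, 0.5, -0.1]
width: 0.234
gripper_force: 25.0
```

Gripped: opening is 21.5 mm at 25 N. First stroke down.

Emit:
{"method": "arm_command", "body": {
  "deltas": [0, 0, 0, 0, 0.003, -0.007, 15, 0, 0, 0, 0, 0.006, -0.014, 15, 0, 0, 0, 0, 0.0085, -0.0215, 15, 0, 0, 0, 0, 0.0105, -0.029, 15, 0, 0, 0, 0, 0.012, -0.0365, 15, 0, 0, 0, 0, 0.014, -0.044, 15, 0, 0, 0, 0, 0.015, -0.0515, 15, 0, 0, 0, 0, 0.016, -0.059, 15, 0, 0, 0, 0, 0.016, -0.066, 15, 0, 0, 0, 0, 0.016, -0.069, 15, 0, 0, 0, 0, 0.016, -0.069, 15, 0, 0, 0, 0, 0.016, -0.069, 15]
}}

```text
clock: 10.95
position: [0.5959, 0.1343, 0.0714]
ee_rot: [2.263, 2.177, 0.003]
force: [-1.6, -0.2, 17.9]
width: 0.229
gripper_force: 25.0
```

Emit:
{"method": "arm_command", "body": {
  "deltas": [0, 0, 0, 0, 0, 0.006, 15, 0, 0, 0, 0, -0.001, 0.013, 15, 0, 0, 0, 0, -0.002, 0.02, 15, 0, 0, 0, 0, -0.003, 0.028, 15, 0, 0, 0, 0, -0.005, 0.036, 15, 0, 0, 0, 0, -0.007, 0.044, 15, 0, 0, 0, 0, -0.009, 0.051, 15, 0, 0, 0, 0, -0.012, 0.058, 15, 0, 0, 0, 0, -0.015, 0.065, 15, 0, 0, 0, 0, -0.016, 0.07, 15, 0, 0, 0, 0, -0.016, 0.07, 15, 0, 0, 0, 0, -0.016, 0.07, 15]
}}

```text
clock: 12.15
position: [0.5941, 0.1163, 0.1393]
ee_rot: [-2.265, -2.177, 0.004]
force: [-0.2, -2.2, -4.5]
width: 0.233
gripper_force: 25.0
```

Up stop reached. Second stroke: down, then up again.

Emit:
{"method": "arm_command", "body": {
  "deltas": [0, 0, 0, 0, 0.003, -0.008, 15, 0, 0, 0, 0, 0.006, -0.015, 15, 0, 0, 0, 0, 0.0085, -0.0225, 15, 0, 0, 0, 0, 0.0105, -0.03, 15, 0, 0, 0, 0, 0.012, -0.0375, 15, 0, 0, 0, 0, 0.014, -0.045, 15, 0, 0, 0, 0, 0.015, -0.0525, 15, 0, 0, 0, 0, 0.016, -0.06, 15, 0, 0, 0, 0, 0.016, -0.067, 15, 0, 0, 0, 0, 0.016, -0.07, 15, 0, 0, 0, 0, 0.016, -0.07, 15, 0, 0, 0, 0, 0.016, -0.07, 15]
}}

```text
clock: 13.35
position: [0.5954, 0.1347, 0.0706]
ee_rot: [2.263, 2.179, 0.002]
force: [-2.0, -1.0, 8.2]
width: 0.23
gripper_force: 25.0
```

Emit:
{"method": "arm_command", "body": {
  "deltas": [0, 0, 0, 0, 0, 0.006, 15, 0, 0, 0, 0, -0.001, 0.013, 15, 0, 0, 0, 0, -0.002, 0.02, 15, 0, 0, 0, 0, -0.003, 0.028, 15, 0, 0, 0, 0, -0.005, 0.036, 15, 0, 0, 0, 0, -0.007, 0.044, 15, 0, 0, 0, 0, -0.009, 0.051, 15, 0, 0, 0, 0, -0.012, 0.058, 15, 0, 0, 0, 0, -0.015, 0.065, 15, 0, 0, 0, 0, -0.016, 0.07, 15, 0, 0, 0, 0, -0.016, 0.07, 15, 0, 0, 0, 0, -0.016, 0.07, 15]
}}

```text
clock: 14.55
position: [0.5947, 0.1163, 0.1395]
ee_rot: [-2.265, -2.177, 0.003]
force: [1.3, -3.5, -7.1]
width: 0.232
gripper_force: 25.0
```

```bash
python3 - <<'E'
from h import *
s=sensors.observe();print(s["clock"],s["position"],s["force"])
a=optics.get_image("top")[140:260,300:500];b=optics.get_image("side")[120:240,300:500]
cv2.imwrite("pics/p5.png",cv2.resize(np.vstack([a,b]),None,fx=2.5,fy=2.5,interpolation=2))
E
```

```text
14.55 [0.59466513 0.11631328 0.13949449] [ 1.2684983  -3.49578957 -7.1449874 ]
```

View pics/p5.png

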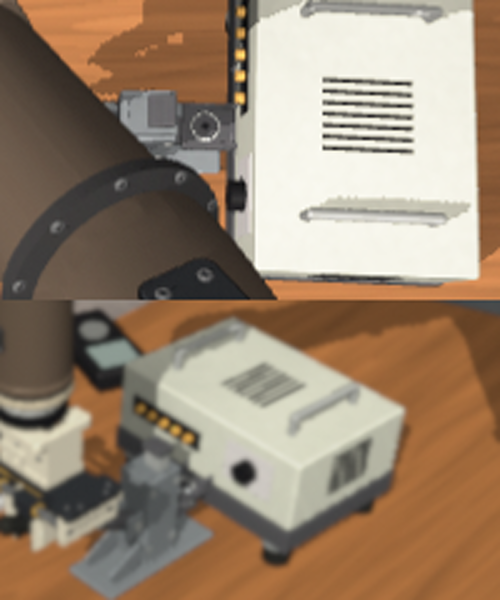

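The front is rising and the jack sits square under the ring, which is at (205,125) in the crop. Third stroke.

Emit:
{"method": "arm_command", "body": {
  "deltas": [0, 0, 0, 0, 0.003, -0.008, 15, 0, 0, 0, 0, 0.006, -0.015, 15, 0, 0, 0, 0, 0.0085, -0.0225, 15, 0, 0, 0, 0, 0.0105, -0.03, 15, 0, 0, 0, 0, 0.012, -0.0375, 15, 0, 0, 0, 0, 0.014, -0.045, 15, 0, 0, 0, 0, 0.015, -0.0525, 15, 0, 0, 0, 0, 0.016, -0.06, 15, 0, 0, 0, 0, 0.016, -0.067, 15, 0, 0, 0, 0, 0.016, -0.072, 15, 0, 0, 0, 0, 0.016, -0.072, 15, 0, 0, 0, 0, 0.016, -0.072, 15]
}}

```text
clock: 15.85
position: [0.5961, 0.1357, 0.0691]
ee_rot: [2.263, 2.179, 0.006]
force: [-0.8, 0.1, 8.2]
width: 0.235
gripper_force: 25.0
```

```bash
python3 - <<'E'
from h import *
s=sensors.observe();print(s["clock"],s["position"],s["force"],s["ee_rot"])
t=optics.get_image("top");b=optics.get_image("side");cv2.imwrite("pics/t6.png",t);cv2.imwrite("pics/s6.png",b)
a=t[165:225,340:420]
cv2.imwrite("pics/p6.png",cv2.resize(np.vstack([a,b[170:250,370:450]]),None,fx=4.2,fy=4.2,interpolation=2))
# expected side pixels of right-front foot bottom centre at z=0 and z=.017 and ring
c=optics.calibration("side");pr=lambda p:cv2.projectPoints(np.array(p,float),np.array(c["rvec"]),np.array(c["tvec"]),np.array(c["camera_matrix"]),np.array(c["D"]))[0].reshape(-1,2)
d=np.array([-.042,-.999]);n=np.array([.999,-.042]);o=np.array([.5854,-.1219])+.126*d
f=o-.080*d-.115*n
print(pr([[*f,0],[*f,.017]]), (pr([[*f,0],[*f,.017]])-[370,170])*4.2+[0,252])
E
```

```text
15.85 [0.59612242 0.13573318 0.06912117] [-0.82229974  0.08783309  8.235558  ] [2.26306418 2.17899537 0.0059551 ]
[[411.03021875 223.97714792]
 [411.69434562 219.56791274]] [[172.32691877 478.70402125]
 [175.11625161 460.18523352]]
```

View pics/p6.png

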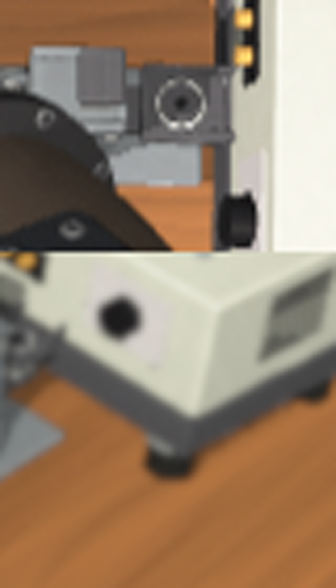

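Emit:
{"method": "arm_command", "body": {
  "deltas": [0, 0, 0, 0, 0, -0.002, 15, 0, 0, 0, 0, 0, -0.004, 15, 0, 0, 0, 0, 0, -0.004, 15, 0, 0, 0, 0, 0, -0.004, 15]
}}

```text
clock: 16.35
position: [0.5962, 0.1358, 0.0669]
ee_rot: [2.262, 2.178, 0.007]
force: [-7.1, -2.0, 24.8]
width: 0.23
gripper_force: 25.0
```

The force jumped to 25 N, so the handle is on its stop. The feet are near 17 mm, a thin margin, so I add a fourth stroke.

Emit:
{"method": "arm_command", "body": {
  "deltas": [0, 0, 0, 0, 0, 0.006, 15, 0, 0, 0, 0, -0.001, 0.013, 15, 0, 0, 0, 0, -0.002, 0.02, 15, 0, 0, 0, 0, -0.003, 0.028, 15, 0, 0, 0, 0, -0.005, 0.036, 15, 0, 0, 0, 0, -0.007, 0.044, 15, 0, 0, 0, 0, -0.009, 0.052, 15, 0, 0, 0, 0, -0.012, 0.06, 15, 0, 0, 0, 0, -0.015, 0.067, 15, 0, 0, 0, 0, -0.016, 0.073, 15, 0, 0, 0, 0, -0.016, 0.073, 15, 0, 0, 0, 0, -0.016, 0.073, 15]
}}

```text
clock: 17.55
position: [0.5944, 0.1166, 0.1365]
ee_rot: [-2.265, -2.177, 0.003]
force: [0.6, 2.0, -4.1]
width: 0.234
gripper_force: 25.0
```

Emit:
{"method": "arm_command", "body": {
  "deltas": [0, 0, 0, 0, 0.003, -0.008, 15, 0, 0, 0, 0, 0.006, -0.015, 15, 0, 0, 0, 0, 0.0085, -0.0225, 15, 0, 0, 0, 0, 0.0105, -0.03, 15, 0, 0, 0, 0, 0.012, -0.0375, 15, 0, 0, 0, 0, 0.014, -0.045, 15, 0, 0, 0, 0, 0.015, -0.0525, 15, 0, 0, 0, 0, 0.016, -0.06, 15, 0, 0, 0, 0, 0.016, -0.067, 15, 0, 0, 0, 0, 0.016, -0.072, 15, 0, 0, 0, 0, 0.016, -0.073, 15, 0, 0, 0, 0, 0.016, -0.073, 15, 0, 0, 0, 0, 0.016, -0.073, 15, 0, 0, 0, 0, 0.016, -0.073, 15, 0, 0, 0, 0, 0.016, -0.073, 15]
}}

```text
clock: 19.05
position: [0.5957, 0.1346, 0.0655]
ee_rot: [2.263, 2.178, 0.003]
force: [-3.4, 1.1, 17.7]
width: 0.23
gripper_force: 25.0
```

```bash
python3 - <<'E'
from h import *
s=sensors.observe();print(s["clock"],s["position"],s["force"],s["gripper_force"])
t=optics.get_image("top");b=optics.get_image("side")
cv2.imwrite("pics/p7.png",cv2.resize(np.vstack([t[165:225,340:420],b[170:250,370:450]]),None,fx=4.2,fy=4.2,interpolation=2))
E
```

```text
19.05 [0.59574072 0.13457645 0.06551692] [-3.38366494  1.11397942 17.65340392] 25.002737939357758
```

View pics/p7.png

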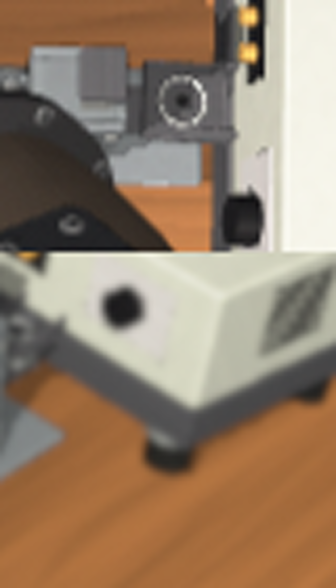

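Compared with the third stroke, the foot's lower edge rose from row 478 to about 472 in the crop, and the ring moved up too. The front is now about 20 mm clear, and the handle is on its stop at 18 N. Handing in.

Emit:
{"method": "arm_command", "body": {
  "deltas": [0, 0, 0, 0, 0, 0, 15, 0, 0, 0, 0, 0, 0, 15, 0, 0, 0, 0, 0, 0, 15, 0, 0, 0, 0, 0, 0, 15, 0, 0, 0, 0, 0, 0, 15]
}}

```text
clock: 19.65
position: [0.5958, 0.1346, 0.0655]
ee_rot: [2.263, 2.178, 0.003]
force: [-4.2, 1.1, 17.6]
width: 0.227
gripper_force: 25.0
```

```bash
python3 -c "
from cell import sensors,arm
s=sensors.observe();print(s['position'],s['force'])
print(arm.sign_off())"
```

```text
[0.59575077 0.13457644 0.06552584] [-4.15039054  1.14613165 17.62559672]
the job is handed in; nothing more can be done
None
```

I centred the jack under the lift pad and pumped it four full strokes, then handed in at about 20 s with the handle held on its down stop at about 18 N; from the pictures the front feet look about 20 mm clear, but the hand-in returned no verdict.

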